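Calibrate the sim handbrake, then hold the ignition dial at start

ROBOT

A 6-joint arm with a two-finger parallel gripper is mounted at the origin on the work surface. World frame = base frame: x ahead of the robot, y to its left, z up, the work surface at z = 0. Lengths are in m, angles in rad, forces in N, time in s.
With the tool pointing down it reaches from about 0.425 to 0.95 m from the base axis. Payload 3.5 kg.
Tool frame: the origin (TCP) lies midway between the tips of the shut fingers; the grasp point (between the pads) lies 19 mm behind it; z points along the fingers, y is the line along which they close (so a half turn about z gives the same grasp; the last joint's range is limited). The gripper opens to 85 mm and grips with 20 to 120 N. Pads are 22 mm wide; open, the fingers measure 114 mm over their backs; the gripper's body (76 mm by 85 mm) begins 54 mm behind the grasp point. The pads swing forward as they close: fully open they stand 13 mm farther back than shut.
Start: joints at [-1.416, 0.286, 1.577, -0, 1.279, -0.15], TCP at [0.203, -0.644, 0.197] pointing down, gripper open.
Joint ranges: [-2.77, 2.77], [-0.9, 2.22], [0.21, 2.48], [-1.53, 4.67], [0.24, 2.81], [-2.84, 2.84]. Speed limits (rad/s): [2.79, 2.79, 3.14, 3.14, 3.14, 3.14].

INTERFACE

Orientations are given as a unit quaternion [x, y, z, w].
In Python, from plant import ctrl, cams, order gives the robot as it stands.
- The arm moves only by the tool move_arm, never from a script. Its argument "plan" is one flat list of numbers, 7 for each row, row after row: the shift along the world's x, y, z in mm, then the turn, a rotation vector about the world's x, y, z in degrees, then the finger opening in mm, from 0 to 85.4. A call has 1 to 12 rows; each row shifts and turns the commanded pose from where the row before left it; what a row does not reach is not made up. A row lasts 1/10 s, in which the tool goes at most 50 mm and 8.59 degrees, less where a joint would pass 70% of its speed; a pose out of reach is approached as far as the arm can. A call is refused whole if a number of a shift passes 50 or a number of a turn 8.59, either way. A call with a gripper value outside its range is refused whole. The fingers move at their own pace and stop on an object; "newtons" is the grip in N (left out, the last holds). Time passes only in rows, so rows that do not move let the fingers close. It gives the time, the measured TCP pose, the force, the opening and the grip force at its end, in the units of the state.
- ctrl.get_state(): the state, without advancing time (a new reading comes with each control period).
- cams.read_camera(name): name is "scene" or "top" or "wrist"; returns a dict with "color" (384x512x3 uint8, red, green, blue), "fov_y" (degrees; the focal length in pixels is half the picture's height over the tangent of half this angle, whatever the lens; pixels are square), "cx", "cy" (the principal point, pixels), "origin" and "orientation" of the camera in the world; the wrist camera has in their place "T_tool_cam" (4x4, takes a point from camera to tool coordinates, whose origin is the TCP and whose axes are the flange's). Camera axes: x right, y up, looking along -z (the intrinsics and any distortion apply to the point x, -y, -z); pixel columns grow to the right and rows downward; lengths in m; the calibration is good to about 2 mm. A picture is of the moment at which its call begins: read the wrist's pose just before it. There is no depth.
- order.sign_off(): hands the job in; it is judged then, once.
The state is a dict: "time": time; "qpos": joint angles; "dq": joint speeds; "joint_efforts": joint torques, N m; "eef_pos": TCP position; "tcp_rot": TCP orientation; "contact_force": force on the tool from outside, world axes, zero at the start; "wrist_torque": the same for the moment, N m; "opening": opening from 0.0 (shut) to 1.0 (fully open); "finger_force": force on a finger pad.
Only numpy, scipy, OpenCV 4.12 (cv2) and the standard library are available. Lean on these libraries where they do the work, as an engineer would, in place of code of your own. Each camera call takes 0.05 s, during which the arm holds its last target. There are 200 camera calls.

TASK

The racing-sim gear has just been plugged in: with the ignition still off, pull the handbrake lever all the way towards you so that it learns its full travel, then ease it slowly back to rest without letting it snap back. Next turn the red ignition dial on the button box clockwise, past its first two clicks to the third position, start (the red mark), and finish while still holding it there against its spring. Leave the box's other switches and everything else on the desk as they are.

Things in the scene. Friction and masses are not known exactly. Their poses are not given: they have to be found in the camera images.
- handbrake: Fixed desk handbrake for racing games: dark steel base plate 190 x 90 x 8 mm, grey side plates to 94 mm high (58 mm over their outsides), an aluminium cylinder on the far side, an upright lever with a black rubber grip. Origin: centre of the plate's underside, on the desk; x points away from the robot (up to 20 degrees off), y to the left, z up. The lever is pulled towards -x.
- lever_pivot (a point): The lever's hinge axis, 75 mm above the handbrake's origin; the hinge line runs along the handbrake's y.
- lever_grip (a point): Point on the centre line of the lever's rubber grip, 175 mm from the pivot; it moves with the lever. The grip is round, 30 mm in diameter, from 90 to 200 mm from the pivot; its cap ends at 207 mm. A thin red ring goes round it at 190 mm. At rest the lever leans 0.15 rad from upright towards +x, so this point is then 26 mm towards +x and 173 mm above the pivot.
- handbrake_lever (a joint): Angle of the lever, rad: 0 at rest (leaning 0.15 rad away from the robot), growing as it is pulled towards the handbrake's -x, to its stop at 0.55 (leaning 0.40 rad to -x). Sprung: holding it takes about 0.4 N m at rest, 1.9 N m at the stop (2 to 11 N at lever_grip), plus 0.4 N m per rad/s. Let go far from rest it snaps back at 3 to 4 rad/s; ease it back below 1.6 rad/s.
- button_box: Fixed black button box 190 (x) x 250 (y) x 63 mm. Origin: centre of its underside, on the desk; x points away from the robot (up to 20 degrees off), y to the left, z up. On its top: the red ignition dial in a silver disc 80 mm across (axis at x -5, y +52 mm), a mode knob, three toggles, and four coloured buttons, to 7 mm high, in a row along y at x -70, y -100 to -4.
- ignition_grip (a point): Point on the vertical axis of the red ignition dial, 88 mm above the desk, turning with it; its x points along the dial's bar to the end with the white line, z up. The bar is 46 mm long (along x), 12 mm thick (along y), its top 100 mm above the desk; below it, to 68 mm above the desk, is a round black skirt 43 mm across; the panel is at 63 mm.
- ignition (a joint): Angle of the red ignition dial, rad, clockwise from above: 0 off, 0.436 first click, 0.873 second click, 1.309 third position (start, red mark), end stop at 1.34. It stays by itself at off and the first two clicks (0.05 to 0.1 N m to pass each, plus 0.05 N m per rad/s of speed); from start a spring drives it back to the second click when let go: holding start takes about 0.16 N m.
- mode_knob (a joint): Angle of the round black mode knob (33 mm across, 18 mm high, at x 0, y -68 mm on the button box's top), rad, 0 as it starts; not to be turned.
- toggle0 (a joint): Angle of the rightmost of three steel toggles (25 mm long, in a row along y at x 66, y -104, -70 and -36 mm on the button box's top), rad, 0 as it starts (leaning to the robot); not to be flipped.
- toggle1 (a joint): Angle of the middle steel toggle, as toggle0.
- toggle2 (a joint): Angle of the left steel toggle, as toggle0.
- can: Green drinks can, 53 mm in diameter, 155 mm high, standing to the right of the handbrake (about 120 mm from its origin). Origin: centre of its underside. Leave alone.
- mouse: Black gaming mouse, 118 x 58 x 38 mm, beside the button box. Origin: underside. Leave alone.
- plant: Succulent in a white pot, 84 mm across, 72 mm high (130 mm with leaves), at the back of the desk. Origin: underside. Leave alone.
- gamepad: White gamepad, 105 x 160 x 50 mm, on the left of the desk. Origin: underside. Leave alone.

How it is judged:
By the outcome, as a careful person would: the job done as asked, in the order asked, and still so for the second after the job is handed in, while the arm keeps its last pose, push and grip.
It also fails if it takes over 59 s, if anything falls off the work surface, if the arm or the gripper's body presses on something with over 40 N, if the wrist force passes 120 N, or if a joint passes its speed limit or range.

## Working session

There is one attempt and no reset: what is moved stays moved. The work goes in short steps, Python scripts to look and compute and a tool call to move; the robot and the scene stay as the last step left them, time stands still between calls to the robot, and variables do not carry over. Pictures are saved under pics/ and viewed, at most 13 in all, crops included, and the job is handed in when it is done.

Besides the shell and the picture viewer there is one more tool, called as name(argument=value, ...) on one line, values as JSON. move_arm: Moves the arm, as the interface text tells. Its arguments: {"type":"object","properties":{"plan":{"type":"array","items":{"type":"number"}},"newtons":{"type":"number"}},"required":["plan"]}

```bash
ls; mkdir -p pics; cat > h.py <<'E'
import numpy as np, cv2
from scipy.spatial.transform import Rotation as R
from plant import ctrl, cams, order
def shot(name, fn=None):
    s=ctrl.get_state(); d=cams.read_camera(name)
    if fn: cv2.imwrite('pics/'+fn, d['color'][:,:,::-1])
    if 'T_tool_cam' in d:
        T=np.eye(4);T[:3,:3]=R.from_quat(s['tcp_rot']).as_matrix();T[:3,3]=s['eef_pos']
        T=T@np.array(d['T_tool_cam']); d['o'],d['R']=T[:3,3],T[:3,:3]
    else:
        d['o']=np.array(d['origin']); q=np.array(d['orientation'])
        d['R']=q if q.shape==(3,3) else R.from_quat(q).as_matrix()
    d['f']=d['color'].shape[0]/2/np.tan(np.radians(d['fov_y'])/2)
    return d
def ray(d,u,v):
    K=np.array([[d['f'],0,d['cx']],[0,d['f'],d['cy']],[0,0,1.]])
    dist=np.array(d.get('distortion',np.zeros(5)),float).ravel()
    p=cv2.undistortPoints(np.array([[[u,v]]],float),K,dist)[0,0]
    r=d['R']@np.array([p[0],-p[1],-1]); return d['o'],r/np.linalg.norm(r)
def onz(d,u,v,z):
    o,r=ray(d,u,v); return o+r*(z-o[2])/r[2]
def tri(a,b):
    (o1,r1),(o2,r2)=a,b
    A=sum((np.eye(3)-np.outer(r,r)) for r in(r1,r2)); c=sum((np.eye(3)-np.outer(r,r))@o for o,r in(a,b))
    p=np.linalg.solve(A,c); return p,[np.linalg.norm(np.cross(p-o,r)) for o,r in(a,b)]
E
python3 - <<'E'
from h import *
a=shot('scene','s1.png');b=shot('top','t1.png')
for d in(a,b): print({k:v for k,v in d.items() if k not in('color','R')})
cv2.imwrite('pics/st.png',np.vstack([cv2.resize(x['color'][:,:,::-1],(800,600)) for x in (a,)]))
cv2.imwrite('pics/tt.png',cv2.resize(b['color'][:,:,::-1],(800,600)))
print(ctrl.get_state())
E
```

```text
pics
{'fov_y': 57.20145524713451, 'cx': 261.20478144993615, 'cy': 189.7956605173758, 'origin': array([1.053582  , 0.81327949, 0.85555848]), 'orientation': array([0.10845339, 0.41731713, 0.87827059, 0.20670035]), 'o': array([1.053582  , 0.81327949, 0.85555848]), 'f': np.float64(352.14227054856536)}
{'fov_y': 48.54287268585627, 'cx': 256.3473062080173, 'cy': 190.11065264288968, 'origin': array([0.49753705, 0.04725469, 1.745676  ]), 'orientation': array([-0.03381527,  0.0246236 ,  0.70800155, -0.70497093]), 'o': array([0.49753705, 0.04725469, 1.745676  ]), 'f': np.float64(425.7987147718771)}
{'time': 0.1, 'qpos': array([-1.41602001e+00,  2.87101507e-01,  1.57803256e+00, -9.22810724e-07,
        1.27860590e+00, -1.49984221e-01]), 'dq': array([ 4.36719428e-05, -3.00220721e-03, -3.41170424e-03,  7.38987811e-04,
        8.94689802e-04,  1.27767122e-03]), 'joint_efforts': array([ 9.80407094e-04, -4.07298088e+01, -2.93696791e+01, -1.29689952e-04,
        3.43130712e-03, -2.95641485e-06]), 'eef_pos': array([ 0.20247764, -0.64321526,  0.19576823]), 'tcp_rot': array([ 9.88411984e-01,  1.51791294e-01, -3.01423526e-06, -1.07365189e-03]), 'contact_force': array([0.08451574, 0.3168296 , 0.78414146]), 'wrist_torque': array([ 0.01878589,  0.0209359 , -0.05207963]), 'finger_force': 0.0, 'opening': 1.0025715861866196}
```

View pics/st.png

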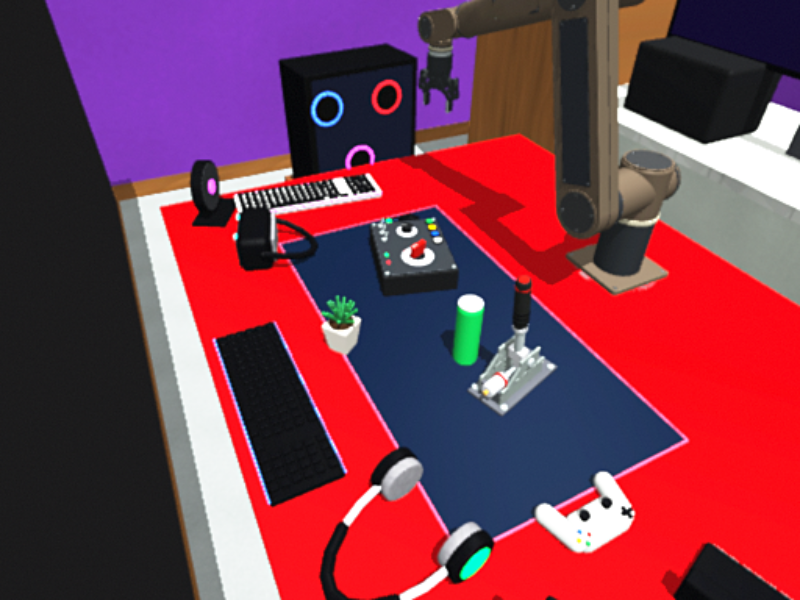

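View pics/tt.png

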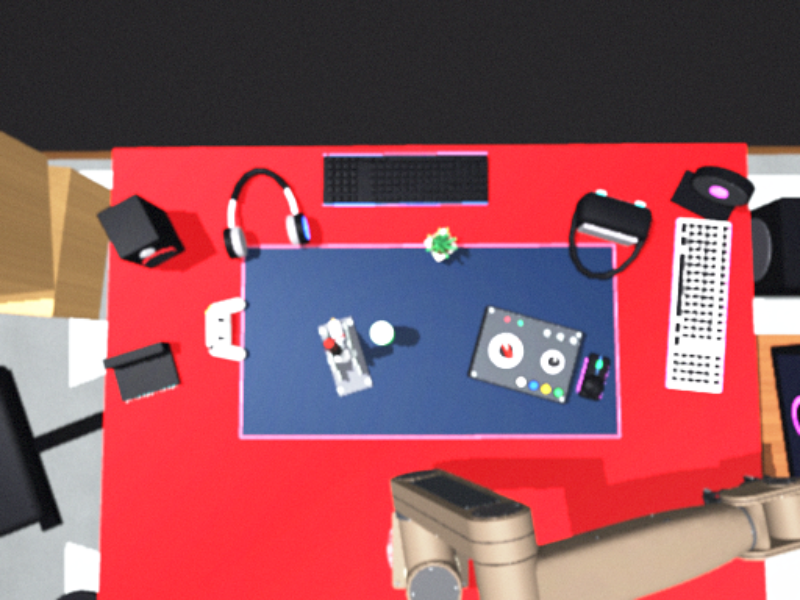

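The scene view shows the grip's red top near (523,285) and the dial at (418,248). The top view shows the handbrake plate around (345,357), the dial at (507,350) and the can at (382,333), all in 800-px coordinates. Next I'll take measurements from masks.

```bash
python3 - <<'E'
from h import *
a=shot('scene');b=shot('top')
def red(d,box):
    x0,y0,x1,y1=[int(v*.64) for v in box]; h=cv2.cvtColor(d['color'],cv2.COLOR_RGB2HSV)
    m=(((h[:,:,0]<8)|(h[:,:,0]>172))&(h[:,:,1]>130)&(h[:,:,2]>70)).astype(np.uint8)
    k=np.zeros_like(m);k[y0:y1,x0:x1]=m[y0:y1,x0:x1]
    n,l,s,c=cv2.connectedComponentsWithStats(k); i=1+np.argmax(s[1:,4]); print(s[i],c[i]); return c[i]
gs=red(a,(510,270,535,305)); gt=red(b,(315,330,345,360))
ds=red(a,(405,235,432,262)); dt=red(b,(492,338,522,365))
print('grip',tri(ray(a,*gs),ray(b,*gt))); print('dial',tri(ray(a,*ds),ray(b,*dt)), onz(b,*dt,.095))
# silver disc
g=b['color'].astype(int)
big=lambda x0,y0,x1,y1:cv2.resize(b['color'][y0:y1,x0:x1,::-1],None,fx=6,fy=6,interpolation=cv2.INTER_CUBIC)
A=big(195,195,260,260);B=big(295,190,380,262)
H=max(A.shape[0],B.shape[0]); P=lambda x:cv2.copyMakeBorder(x,0,H-x.shape[0],0,0,cv2.BORDER_CONSTANT)
im=np.hstack([P(A)[:, :],P(B)]); print(im.shape); cv2.imwrite('pics/crop.png',im[:, :] if im.shape[1]<=800 else cv2.resize(im,None,fx=.8,fy=.8))
E
```

```text
[326 172  16  17 167] [335.1257485  178.01197605]
[207 216   7   7  38] [210.15789474 219.42105263]
[263 153  10  12  77] [267.55844156 158.71428571]
[321 221   7   8  32] [324.25    225.03125]
grip (array([0.5179193 , 0.22575373, 0.28156147]), [np.float64(0.0009046716824684768), np.float64(0.0009046716824683823)])
dial (array([ 0.49763117, -0.19424575,  0.08398097]), [np.float64(0.00041976359363081565), np.float64(0.0004197635936308951)]) [ 0.49798362 -0.19286849  0.095     ]
(432, 900, 3)
```

View pics/crop.png

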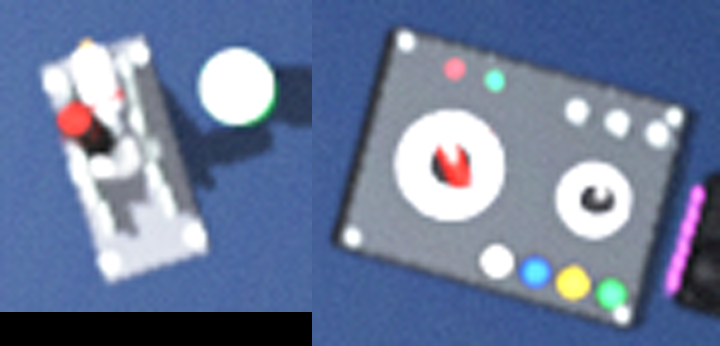

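The left crop shows the red grip cap at (75,121) and the plate bolts at (57,82), (140,53), (195,238) and (111,262). The right crop shows box bolts at (405,41), (675,117), (622,314) and (352,237), with the dial bar at (453,168). The mouse is to the right.

```bash
python3 - <<'E'
from h import *
b=shot('top')
P=lambda u,v,z,x0,X,y0:onz(b,x0+(u-X)/4.8,y0+v/4.8,z)
for nm,pts,z,x0,X,y0 in(('hb',[(57,82),(140,53),(195,238),(111,262)],.011,195,0,195),('box',[(405,41),(675,117),(622,314),(352,237)],.064,295,312,190)):
    q=np.array([P(*p,z,x0,X,y0) for p in pts]); c=q.mean(0); v=q[0]+q[1]-q[2]-q[3]; t=np.arctan2(v[1],v[0])
    print(nm,c,np.degrees(t),[np.linalg.norm(q[i]-q[i-1]) for i in range(4)])
    Rz=R.from_euler('z',t).as_matrix()
    if nm=='box': print('dial',c+Rz@[-.005,.052,0])
    else: print('grip',c+Rz@[.026,0,0],'cap',c+Rz@[.031,0,0], 'seen cap',P(75,121,.28,195,0,195))
print('dial disc',P(450,165,.066,295,312,190))
E
```

```text
hb [0.48756003 0.21302591 0.011     ] 16.849927832003825 [np.float64(0.15875661965005247), np.float64(0.07459431399182237), np.float64(0.16313397460388754), np.float64(0.07358605099372673)]
grip [0.51244378 0.22056242 0.011     ] cap [0.51722911 0.22201175 0.011     ] seen cap [0.515928   0.22373704 0.28      ]
box [ 0.49076568 -0.24694409  0.064     ] -16.15702150111903 [np.float64(0.1665154159273689), np.float64(0.22874492160323917), np.float64(0.16650558866178705), np.float64(0.22723555600921097)]
dial [ 0.50043324 -0.19560659  0.064     ]
dial disc [ 0.50056535 -0.19517226  0.066     ]
```

move_arm(plan=[10,30,25,0,0,0,85,22,38,15,0,0,0,85,22,38,15,0,0,0,85,22,38,15,0,0,0,85,22,38,15,0,0,0,85,22,38,15,0,0,0,85,22,38,15,0,0,0,85,22,38,10,0,0,0,85,22,38,10,0,0,0,85,22,38,10,0,0,0,85,22,38,5,0,0,0,85,20,38,0,0,0,0,85])

```text
time: 1.45
eef_pos: [0.4535, -0.1943, 0.3483]
tcp_rot: [0.988, 0.152, 0.001, 0.001]
contact_force: [0.3, -0.5, -0.9]
opening: 1.0
finger_force: 0.0
```

```bash
python3 - <<'E'
from h import *
s=ctrl.get_state();print(s['time'],s['eef_pos'],s['tcp_rot'],s['qpos'])
d=shot('wrist','w1.png');print(d['f'],d['cx'],d['cy'],d['o'],d['T_tool_cam'],[k for k in d])
for p in((.5005,-.1953,.066),):
    c=d['R'].T@(np.array(p)-d['o']);print(d['cx']+d['f']*c[0]/-c[2],d['cy']-d['f']*c[1]/-c[2])
E
```

```text
1.45 [ 0.45352289 -0.19432791  0.34834228] [9.88404536e-01 1.51837936e-01 9.67053332e-04 8.82831110e-04] [-6.10805994e-01 -2.02455365e-01  1.81120948e+00  6.11486409e-05
  1.53022041e+00  6.55132660e-01]
337.9151366549375 262.06736365493776 192.01410651251723 [ 0.53216146 -0.16946788  0.52653738] [[ 6.92730132e-04  9.47028247e-01  3.21149529e-01  8.27672130e-02]
 [ 9.99999742e-01 -5.94659840e-04 -4.03457817e-04  2.53205207e-04]
 [-1.91111222e-04  3.21149726e-01 -9.47028414e-01 -1.78059153e-01]
 [ 0.00000000e+00  0.00000000e+00  0.00000000e+00  1.00000000e+00]] ['color', 'fov_y', 'cx', 'cy', 'T_tool_cam', 'o', 'R', 'f']
272.67749665817075 108.22559833729595
```

View pics/w1.png

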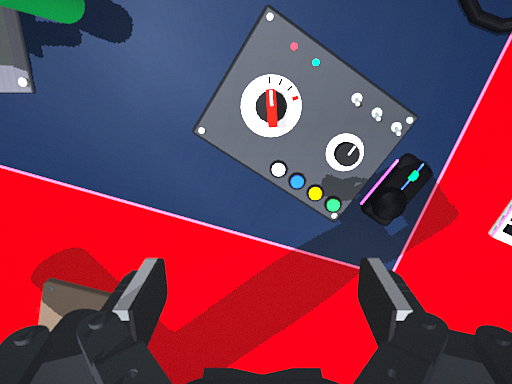

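The wrist view shows the dial bar from (271,90), where the white line is, to (272,128), with the red start mark clockwise at (296,98). The dial sits where I predicted.

```bash
python3 - <<'E'
from h import *
d=shot('wrist'); h=cv2.cvtColor(d['color'],cv2.COLOR_RGB2HSV)
m=(((h[:,:,0]<8)|(h[:,:,0]>172))&(h[:,:,1]>130)&(h[:,:,2]>70)).astype(np.uint8)
k=np.zeros_like(m);k[80:135,255:290]=m[80:135,255:290]
n,l,s,c=cv2.connectedComponentsWithStats(k); i=1+np.argmax(s[1:,4]); print(s[i],c[i])
top=cv2.minAreaRect(np.argwhere(l==i)[:,::-1].astype(np.float32)); print(top)
Q=cv2.boxPoints(top); q=np.array([onz(d,*p,.098)for p in Q]); print(q)
a=(l==i)
for r in range(88,130,4): print(r,np.flatnonzero(a[r]).tolist()[:1],np.flatnonzero(a[r]).tolist()[-1:])
for p in((271,91),(272,127)): print(onz(d,*p,.1))
print('red mark',onz(d,296,98,.066),'disc',onz(d,271,106,.066))
# lever base plate corners visible? 
E
```

```text
[270  93  12  38 328] [276.01219512 113.0152439 ]
((275.97235107421875, 111.47514343261719), (37.42189025878906, 10.722002029418945), 86.98721313476562)
[[ 0.5210379  -0.17744318  0.098     ]
 [ 0.52565207 -0.18964157  0.098     ]
 [ 0.48364276 -0.20655908  0.098     ]
 [ 0.47884332 -0.1939466   0.098     ]]
88 [] []
92 [] []
96 [270] [280]
100 [270] [280]
104 [271] [280]
108 [271] [281]
112 [271] [281]
116 [271] [281]
120 [272] [281]
124 [272] [281]
128 [273] [281]
[ 0.52388849 -0.17820221  0.1       ]
[ 0.4833108  -0.19293831  0.1       ]
red mark [ 0.52479265 -0.21332766  0.066     ] disc [ 0.50503359 -0.18525912  0.066     ]
```

move_arm(plan=[3,25,0,0,0,0,85,5,36,0,0,0,0,85,5,36,0,0,0,0,85,5,36,0,0,0,0,85,5,36,0,0,0,0,85,5,36,0,0,0,0,85,5,36,0,0,0,0,85,5,36,0,0,0,0,85,5,36,0,0,0,0,85,5,36,0,0,0,0,85,5,36,0,0,0,0,85,5,31,0,0,0,0,85])

```text
time: 2.75
eef_pos: [0.5108, 0.221, 0.3468]
tcp_rot: [0.988, 0.152, -0.0, 0.0]
contact_force: [0.4, -0.4, 0.3]
opening: 0.997
finger_force: 0.0
```

```bash
python3 - <<'E'
from h import *
d=shot('wrist','w2.png')
for p in((.516,.2235,.28),(.512,.2215,.248)):
    c=d['R'].T@(np.array(p)-d['o']);print(d['cx']+d['f']*c[0]/-c[2],d['cy']-d['f']*c[1]/-c[2])
E
```

```text
260.4937289286005 184.5264747396801
261.4745507109291 178.1956942832577
```

View pics/w2.png

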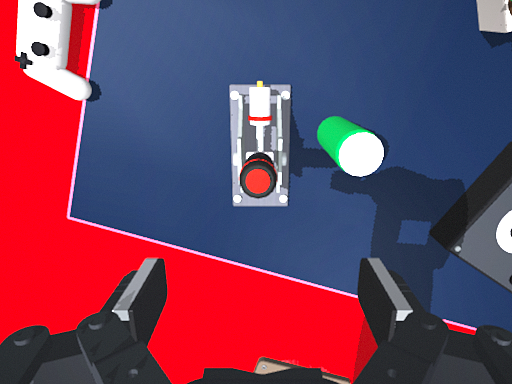

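The cap is at (258,182), within about 2 mm of the prediction, and the gripper is lined up with the plate. I'll descend and grip.

move_arm(plan=[1,0,-10,0,0,0,85,0,0,-20,0,0,0,85,0,0,-25,0,0,0,85,0,0,-25,0,0,0,85,0,0,-20,0,0,0,85,0,0,-13,0,0,0,70,0,0,-5,0,0,0,55,0,0,0,0,0,0,45,0,0,0,0,0,0,35,0,0,0,0,0,0,20,0,0,0,0,0,0,20,0,0,0,0,0,0,20], newtons=30)

```text
time: 4.0
eef_pos: [0.5105, 0.2247, 0.2306]
tcp_rot: [0.988, 0.152, 0.0, -0.005]
contact_force: [-3.8, 10.3, -0.9]
opening: 0.329
finger_force: 29.6
```

move_arm(plan=[-8,-0.5,1,0,0,0,20,-8,-0.5,0.7,0,0,0,20,-8,-2.5,0.2,0,0,0,20,-8,-2.5,-0.2,0,0,0,20,-8,-2.5,-0.5,0,0,0,20,-8,-2.5,-1,0,0,0,20,-8,-2.5,-1.4,0,0,0,20,-8,-2.5,-1.8,0,0,0,20,-8,-2.5,-2.2,0,0,0,20,-8,-2.5,-2.6,0,0,0,20])

```text
time: 5.0
eef_pos: [0.4358, 0.2009, 0.2265]
tcp_rot: [0.988, 0.152, 0.008, -0.002]
contact_force: [4.7, 6.4, 6.9]
opening: 0.327
finger_force: 29.5
```

```bash
python3 - <<'E'
from h import *
s=ctrl.get_state();print(s['eef_pos'],s['contact_force'],s['wrist_torque'],s['qpos'])
d=shot('wrist','w3.png')
E
```

```text
[0.4357677  0.20094846 0.22647816] [4.65252478 6.3603029  6.94039753] [ 1.04620868 -1.19255502  0.05783038] [ 0.21842202 -0.19093     2.01830152  0.00310391  1.29837142  1.48403552]
```

View pics/w3.png

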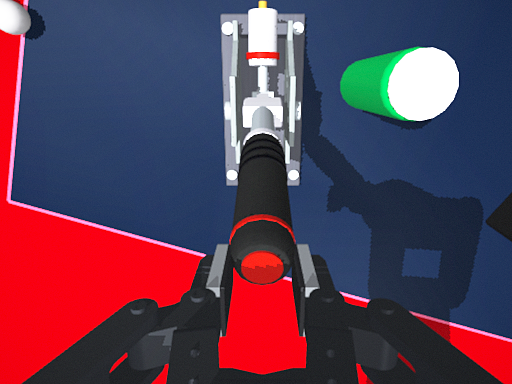

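The grip is held between the pads, with the cap at (263,262). The lever is at about 0.45 rad, so I'll keep pulling to the stop.

move_arm(plan=[-8,-2,-3,0,0,0,20,-8,-2,-3.4,0,0,0,20,-3,-1,-1.5,0,0,0,20,0,0,0,0,0,0,20])

```text
time: 5.45
eef_pos: [0.4177, 0.1953, 0.2204]
tcp_rot: [0.988, 0.152, 0.009, -0.001]
contact_force: [4.7, 2.5, 12.4]
opening: 0.329
finger_force: 29.6
```

move_arm(plan=[-4,-1,-2,0,0,0,20,-4,-1,-2,0,0,0,20,0,0,0,0,0,0,20])

```text
time: 5.75
eef_pos: [0.4103, 0.1929, 0.2173]
tcp_rot: [0.988, 0.152, 0.01, -0.0]
contact_force: [4.0, 2.3, 14.1]
opening: 0.326
finger_force: 29.5
```

```bash
cat >> h.py <<'E'
def lever(fn):
    d=shot('wrist',fn); h=cv2.cvtColor(d['color'],cv2.COLOR_RGB2HSV)
    m=(((h[:,:,0]<8)|(h[:,:,0]>172))&(h[:,:,1]>130)&(h[:,:,2]>70)).astype(np.uint8)
    k=np.zeros_like(m);k[200:330,235:290]=m[200:330,235:290]
    n,l,s,c=cv2.connectedComponentsWithStats(k); t=np.radians(16.8);P=np.array([.4876,.213,.075])
    ex=np.array([np.cos(t),np.sin(t),0]);nn=np.array([-np.sin(t),np.cos(t),0])
    for i in range(1,n):
        if s[i,4]<40: continue
        o,r=ray(d,*c[i]); p=o+r*((P-o)@nn)/(r@nn) if abs(r@nn)>.2 else None
        # lever plane nearly contains the rays: use radius 0.207 (cap) instead
        q=o-P; b=q@r; D=b*b-q@q+.207**2
        print(s[i],c[i], 'miss' if D<0 else [(np.arctan2(g@ex,g[2]).round(3),(g@nn).round(4)) for g in [q+r*(-b-np.sqrt(D))]])
E
python3 - <<'E'
from h import *
lever('w4.png')
E
```

```text
[235 214  55  18 387] [261.90180879 220.6873385 ] [(np.float64(-0.247), np.float64(0.0033))]
[ 235  254   55   76 3794] [261.9989457  294.53083817] [(np.float64(-0.48), np.float64(0.0027))]
```

View pics/w4.png

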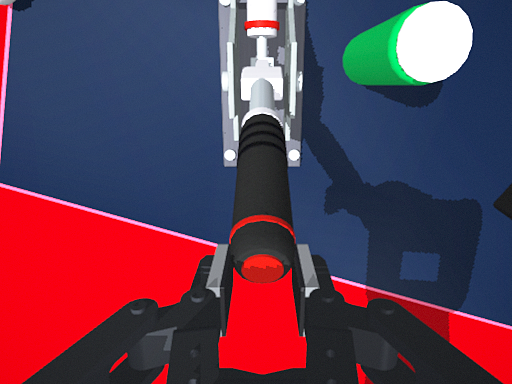

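The cap is at (263,267), almost the same place relative to the fingers as before, so the lever followed the gripper. I'll work out its angle.

```bash
python3 - <<'E'
from h import *
d=shot('wrist'); t=np.radians(16.8);P=np.array([.4876,.213,.075]);ex=np.array([np.cos(t),np.sin(t),0])
for v in(253,267,282):
    o,r=ray(d,263,v); q=o-P;b=q@r;D=b*b-q@q+.207**2;g=q+r*(-b-np.sqrt(D)); print(v,np.arctan2(g@ex,g[2]),g)
s=ctrl.get_state();g=s['eef_pos']+R.from_quat(s['tcp_rot']).as_matrix()@[0,0,-.019]-P
print(np.arctan2(g@ex,g[2]),np.hypot(g@ex,g[2]),s['contact_force'],s['wrist_torque'],s['joint_efforts'])
E
```

```text
253 -0.3295704192619643 [-0.06489557 -0.01681985  0.19584345]
267 -0.37248409279344635 [-0.07284427 -0.01934978  0.19279081]
282 -0.4257241601225614 [-0.08251962 -0.02243239  0.18851074]
-0.45981189256596183 0.18011912891273368 [ 4.5253149   2.11288944 13.7576455 ] [ 0.32247055 -0.9053546   0.08299238] [  0.16256612 -13.39274079 -19.8537451   -0.13672271   1.29615851
   0.0437758 ]
```

move_arm(plan=[-4,-1.2,-1,0,0,0,20,-4,-1.2,-1,0,0,0,20,0,0,0,0,0,0,20])

```text
time: 6.15
eef_pos: [0.4071, 0.1919, 0.2158]
tcp_rot: [0.988, 0.151, 0.017, -0.002]
contact_force: [17.5, 6.1, 6.2]
opening: 0.332
finger_force: 29.2
```

```bash
cat > lv.py <<'E'
from h import *
t=np.radians(16.8);P=np.array([.4876,.213,.075]);ex=np.array([np.cos(t),np.sin(t),0])
d=shot('wrist'); h=cv2.cvtColor(d['color'],cv2.COLOR_RGB2HSV).astype(int)
# cap top: red disc bounded by black cap; take per-column run up from black border
m=(((h[:,:,0]<8)|(h[:,:,0]>172))&(h[:,:,1]>130)&(h[:,:,2]>70)).astype(np.uint8)
col=m[200:330,255:272].mean(1); runs=np.flatnonzero(np.diff((col>.5).astype(int)))+201; print('red runs',runs)
n,l,s,c=cv2.connectedComponentsWithStats(m)
for i in range(1,n):
    if s[i,4]>80 and 240<c[i][0]<285 and 190<c[i][1]<320 and s[i,2]<70:
        o,r=ray(d,*c[i]); q=o-P;b=q@r;D=b*b-q@q+.207**2;g=q+r*(-b-np.sqrt(D)); print(s[i],c[i],'th',np.arctan2(g@ex,g[2]))
s=ctrl.get_state();print(s['eef_pos'],s['contact_force'],s['wrist_torque'])
E
python3 lv.py
```

```text
red runs [214 221 253]
[229 213  66  31 478] [261.541841   222.05857741] th -0.27149173730781545
[0.40707383 0.19186904 0.2157959 ] [18.00473046  6.39652539  6.83525396] [ 1.09906956 -3.08505935  0.09374371]
```

move_arm(plan=[-3,-1,-0.5,0,0,0,20,0,0,0,0,0,0,20])

```text
time: 6.4
eef_pos: [0.4063, 0.1916, 0.2155]
tcp_rot: [0.988, 0.151, 0.02, -0.002]
contact_force: [24.3, 9.8, 2.5]
opening: 0.328
finger_force: 29.4
```

The force rises from 18 to 24 N while the tool moves less than 1 mm, so the lever is on its stop. I'll ease it back at about 0.5 rad/s.

move_arm(plan=[5,1.5,1,0,0,0,20,7,2,2.5,0,0,0,20,8,2.2,3,0,0,0,20,8,2.2,3.5,0,0,0,20,8,2.5,3.5,0,0,0,20,8,2.5,3,0,0,0,20,8,2.5,2.2,0,0,0,20,8,2.5,1.8,0,0,0,20,8,2.5,1.4,0,0,0,20,8,2.5,1,0,0,0,20,8,2.5,0.5,0,0,0,20,8,2,0.2,0,0,0,20])

```text
time: 7.6
eef_pos: [0.4865, 0.2169, 0.2319]
tcp_rot: [0.988, 0.152, 0.001, -0.001]
contact_force: [2.1, 4.8, 5.1]
opening: 0.324
finger_force: 33.4
```

move_arm(plan=[7,1,-0.3,0,0,0,20,6,1,-0.5,0,0,0,20,5,1,-0.6,0,0,0,20,4,0,0,0,0,0,20,0,0,0,0,0,0,20,0,0,0,0,0,0,20])

```text
time: 8.2
eef_pos: [0.5066, 0.2234, 0.2299]
tcp_rot: [0.988, 0.152, -0.0, -0.005]
contact_force: [-1.1, 13.1, 4.8]
opening: 0.323
finger_force: 34.2
```

move_arm(plan=[3,1,0,0,0,0,20,3,1,0,0,0,0,20,0,0,0,0,0,0,20,0,0,0,0,0,0,20])

```text
time: 8.6
eef_pos: [0.5087, 0.224, 0.2296]
tcp_rot: [0.988, 0.152, -0.006, -0.003]
contact_force: [-10.7, 8.9, 9.6]
opening: 0.328
finger_force: 35.5
```

The lever is back against its rest stop. I'll release it, rise and head for the dial.

move_arm(plan=[-2,0,0,0,0,0,25,0,0,0,0,0,0,40,0,0,0,0,0,0,60,0,0,0,0,0,0,85,0,0,0,0,0,0,85,0,0,10,0,0,0,85,0,0,20,0,0,0,85,0,0,30,0,0,0,85,0,0,30,0,0,0,85,0,0,25,0,0,0,85,0,-15,0,0,0,0,85,0,-30,0,0,0,0,85])

```text
time: 9.8
eef_pos: [0.5117, 0.1762, 0.345]
tcp_rot: [0.988, 0.153, 0.001, -0.0]
contact_force: [0.8, -1.0, -0.4]
opening: 0.994
finger_force: 0.0
```

```bash
python3 - <<'E'
from h import *
d=shot('wrist');b=shot('top');s=ctrl.get_state();print(s['eef_pos'],s['opening'],s['time'])
h=cv2.cvtColor(d['color'],cv2.COLOR_RGB2HSV)
m=(((h[:,:,0]<8)|(h[:,:,0]>172))&(h[:,:,1]>130)&(h[:,:,2]>70)).astype(np.uint8)
n,l,st,c=cv2.connectedComponentsWithStats(m)
for i in range(1,n):
    if 60<st[i,4]<2500: print(st[i],c[i],onz(d,*c[i],.28))
E
```

```text
[0.51151701 0.17331327 0.34354769] 0.9955624797119758 9.9
[  33    0   29   71 1425] [46.96140351 31.49263158] [0.57528987 0.34378416 0.28      ]
[217 107  24   5  99] [228.53535354 109.41414141] [0.56345124 0.2169457  0.28      ]
[194 144  29  31 104] [213.90384615 154.46153846] [0.52925298 0.21837614 0.28      ]
[186 153  26  25 515] [198.80582524 164.98252427] [0.51821697 0.2269607  0.28      ]
[493 211  19  38 563] [503.45825933 228.51509769] [ 0.54102842 -0.01465171  0.28      ]
[447 325  29  10  93] [460.32258065 330.07526882] [ 0.44288395 -0.02944662  0.28      ]
```

move_arm(plan=[0,-30,0,0,0,1,85,-1,-34,0,0,0,1,85,-1,-34,0,0,0,1,85,-1,-34,0,0,0,1,85,-1,-34,0,0,0,0,85,-1,-34,0,0,0,0,85,-1,-34,-10,0,0,0,85,-1,-34,-20,0,0,0,85,-1,-34,-30,0,0,0,85,-1,-33,-30,0,0,0,85,-1,-22,-30,0,0,0,85,-1,-10,-20,0,0,0,85])

```text
time: 11.1
eef_pos: [0.4988, -0.1921, 0.2004]
tcp_rot: [0.983, 0.185, -0.002, -0.001]
contact_force: [1.0, 0.8, 0.3]
opening: 0.992
finger_force: 0.0
```

```bash
python3 - <<'E'
from h import *
d=shot('wrist','w5.png');s=ctrl.get_state();print(s['eef_pos'],s['tcp_rot'],s['qpos'])
h=cv2.cvtColor(d['color'],cv2.COLOR_RGB2HSV)
m=(((h[:,:,0]<8)|(h[:,:,0]>172))&(h[:,:,1]>130)&(h[:,:,2]>70)).astype(np.uint8)
n,l,st,c=cv2.connectedComponentsWithStats(m)
for i in range(1,n):
    if 60<st[i,4]<6000:
        Q=cv2.boxPoints(cv2.minAreaRect(np.argwhere(l==i)[:,::-1].astype(np.float32)))
        print(st[i],c[i],onz(d,*c[i],.1)); print(np.array([onz(d,*p,.1) for p in Q]))
E
```

```text
[ 0.49716909 -0.19179126  0.19702987] [ 0.98277652  0.18472993 -0.00399543 -0.00303363] [-5.58161578e-01 -2.19718531e-02  1.91823764e+00 -9.96390526e-04
  1.25531546e+00  6.41349787e-01]
[256 143  15  57 689] [263.16255443 171.82583454] [ 0.50490178 -0.19075643  0.1       ]
[[ 0.52578221 -0.1761897   0.1       ]
 [ 0.53001477 -0.18699725  0.1       ]
 [ 0.4841228  -0.20534102  0.1       ]
 [ 0.47964166 -0.19391829  0.1       ]]
[ 438  210   74  125 4821] [485.12694462 288.19601742] [ 0.47487546 -0.43184731  0.1       ]
[[ 0.52878317 -0.34755415  0.1       ]
 [ 0.55231806 -0.40752477  0.1       ]
 [ 0.43806291 -0.48677752  0.1       ]
 [ 0.41098093 -0.41809036  0.1       ]]
```

View pics/w5.png

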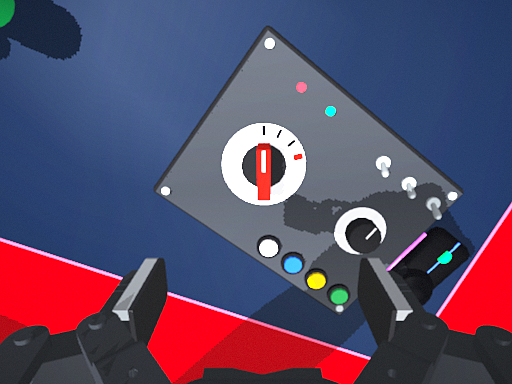

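The bar is upright in the image at (263,172), so it lines up with the tool. The off, first, second and red start marks run clockwise from its end. I'll descend with the fingers partly closed.

move_arm(plan=[2,-1,-10,0,0,0,45,2,0,-25,0,0,0,45,0,0,-25,0,0,0,45,0,0,-25,0,0,0,45,0,0,-20,0,0,0,45,0,0,-10,0,0,0,45,0,0,-5,0,0,0,45,0,0,0,0,0,0,45,0,0,0,0,0,0,45])

```text
time: 12.05
eef_pos: [0.5055, -0.1922, 0.0854]
tcp_rot: [0.982, 0.186, 0.001, 0.001]
contact_force: [0.4, -0.1, -0.6]
opening: 0.53
finger_force: 0.0
```

move_arm(plan=[-3,-1,-5,0,0,0,40,0,0,-4,0,0,0,30,0,0,0,0,0,0,20,0,0,0,0,0,0,5,0,0,0,0,0,0,5,0,0,0,0,0,0,5,0,0,0,0,0,0,5], newtons=60)

```text
time: 12.75
eef_pos: [0.5017, -0.1929, 0.0751]
tcp_rot: [0.983, 0.186, 0.0, 0.0]
contact_force: [0.6, -0.3, 0.5]
opening: 0.055
finger_force: 0.0
```

```bash
python3 - <<'E'
from h import *
print(ctrl.get_state()['opening'])
d=shot('wrist');a=shot('scene')
c=d['color'][100:384,130:400,::-1]; s=a['color'][120:200,215:315,::-1]
im=np.hstack([cv2.resize(c,(405,426)),cv2.resize(s,(390,312))[:312] if 0 else cv2.copyMakeBorder(cv2.resize(s,(390,312)),0,114,0,0,0)])
cv2.imwrite('pics/w6.png',im)
E
```

```text
0.05481537639820433
```

View pics/w6.png

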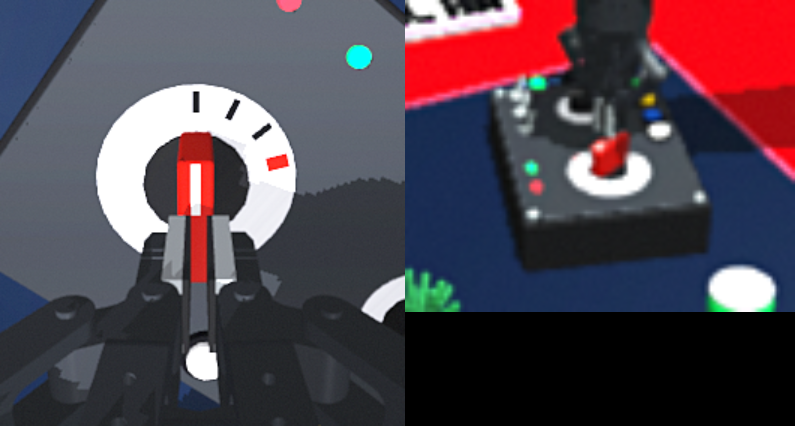

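The pads straddle the bar (crop column 187 to 213), but the fingers stopped at the commanded 5 mm without touching it. I'll close them fully.

move_arm(plan=[0,0,0,0,0,0,0,0,0,0,0,0,0,0,0,0,0,0,0,0,0])

```text
time: 13.15
eef_pos: [0.5016, -0.1929, 0.075]
tcp_rot: [0.983, 0.186, -0.0, 0.0]
contact_force: [-0.9, -0.1, 0.9]
opening: 0.001
finger_force: 0.0
```

The fingers shut on nothing. The pads appear just above the bar, and the lever's longer arc (radius about 0.20 m rather than 0.177 m) suggests the true tool height is about 24 mm above the reading. I'll reopen, lower in steps and watch the force.

move_arm(plan=[0,0,5,0,0,0,45,0,0,0,0,0,0,45,0,0,0,0,0,0,45,0,0,0,0,0,0,45,0,0,-7,0,0,0,45,0,0,-7,0,0,0,45,0,0,-6,0,0,0,45,0,0,-3,0,0,0,45,0,0,0,0,0,0,45])

```text
time: 14.05
eef_pos: [0.501, -0.1925, 0.056]
tcp_rot: [0.983, 0.186, -0.001, -0.001]
contact_force: [-0.0, -1.0, 0.6]
opening: 0.525
finger_force: 0.0
```

```bash
python3 - <<'E'
from h import *
s=ctrl.get_state();print(s['eef_pos'],s['contact_force'],s['opening'])
d=shot('wrist');a=shot('scene')
c=d['color'][100:384,130:400,::-1]; s=a['color'][120:200,215:315,::-1]
im=np.hstack([cv2.resize(c,(405,426)),cv2.copyMakeBorder(cv2.resize(s,(390,312)),0,114,0,0,0)])
cv2.imwrite('pics/w7.png',im)
for p in((.502,-.193,.1),(.502,-.193,.076),(.502,-.193,.068)):
  for d_ in(d,a):
    q=d_['R'].T@(np.array(p)-d_['o']);print(p,d_['cx']+d_['f']*q[0]/-q[2],d_['cy']-d_['f']*q[1]/-q[2])
E
```

```text
[ 0.50099534 -0.19252495  0.0560147 ] [-0.04110844 -0.99155324  0.62832645] 0.5248920788758944
(0.502, -0.193, 0.1) 262.99616544968586 268.3419564732246
(0.502, -0.193, 0.1) 266.7265239721481 155.6956381861213
(0.502, -0.193, 0.076) 262.9320604611731 243.6448940407976
(0.502, -0.193, 0.076) 266.5563673592257 160.8228975533249
(0.502, -0.193, 0.068) 262.9142175958921 236.77075884415802
(0.502, -0.193, 0.068) 266.50047021572396 162.50722323245625
```

View pics/w7.png

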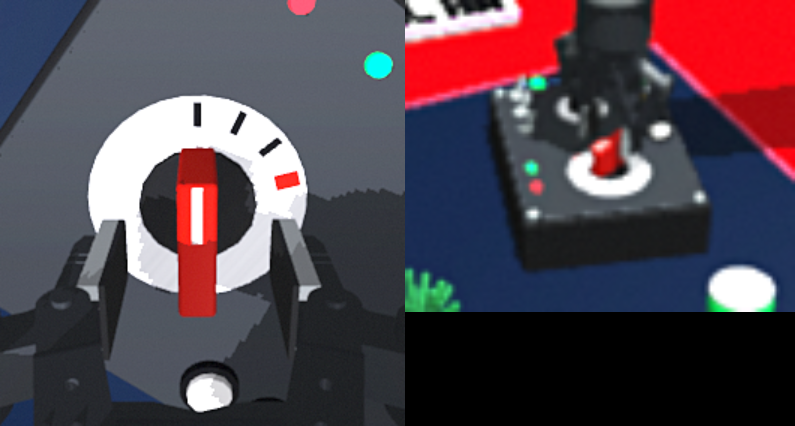

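The bar is now between the open pads. Its centre is near crop (197,250), level with the pads, as predicted. I'll go down slightly and close.

move_arm(plan=[0,0,-3,0,0,0,35,0,0,0,0,0,0,20,0,0,0,0,0,0,2,0,0,0,0,0,0,2,0,0,0,0,0,0,2,0,0,0,0,0,0,2])

```text
time: 14.75
eef_pos: [0.5013, -0.1921, 0.0542]
tcp_rot: [0.983, 0.186, -0.0, -0.001]
contact_force: [-2.3, 5.7, 4.5]
opening: 0.117
finger_force: 60.7
```

move_arm(plan=[0,0,0,0,0,-3,2,0,0,0,0,0,-6,2,0,0,0,0,0,-6,2,0,0,0,0,0,-6,2,0,0,0,0,0,-6,2,0,0,0,0,0,-6,2,0,0,0,0,0,-6,2,0,0,0,0,0,-6,2,0,0,0,0,0,-3,2,0,0,0,0,0,0,2])

```text
time: 15.75
eef_pos: [0.5012, -0.1917, 0.0542]
tcp_rot: [0.973, -0.23, -0.001, -0.001]
contact_force: [-2.7, 6.4, 4.6]
opening: 0.117
finger_force: 60.8
```

```bash
python3 - <<'E'
from h import *
s=ctrl.get_state();print(s['eef_pos'],s['contact_force'],s['wrist_torque'],s['opening'],s['qpos'][5],R.from_quat(s['tcp_rot']).as_matrix()[:,0])
E
```

```text
[ 0.50120511 -0.1916726   0.05422023] [-2.74510857  6.36977251  4.55407801] [ 0.96323691  0.45286118 -0.04291037] 0.1170505776808474 1.479020728477138 [ 0.89408507 -0.44789128 -0.00229832]
```

move_arm(plan=[0,0,0,0,0,-5,2,0,0,0,0,0,-6,2,0,0,0,0,0,-6,2,0,0,0,0,0,-6,2,0,0,0,0,0,-4,2,0,0,0,0,0,0,2,0,0,0,0,0,0,2])

```text
time: 16.45
eef_pos: [0.5013, -0.1914, 0.0542]
tcp_rot: [0.893, -0.45, -0.001, -0.001]
contact_force: [-1.8, 6.3, 6.0]
opening: 0.117
finger_force: 60.8
```

```bash
python3 - <<'E'
from h import *
s=ctrl.get_state();x=R.from_quat(s['tcp_rot']).as_matrix()[:,0];print(s['eef_pos'],s['contact_force'],s['wrist_torque'],s['opening'],s['qpos'][5],np.degrees(np.arctan2(x[1],x[0])))
d=shot('wrist'); cv2.imwrite('pics/w8.png',cv2.resize(d['color'][100:384,130:400,::-1],(540,568)))
E
```

```text
[ 0.50134392 -0.19144403  0.05422169] [-1.79312454  6.30199332  5.99709491] [1.07777236 0.35884172 0.14330664] 0.11731845030713083 1.9486214146561645 -53.505413426237126
```

View pics/w8.png

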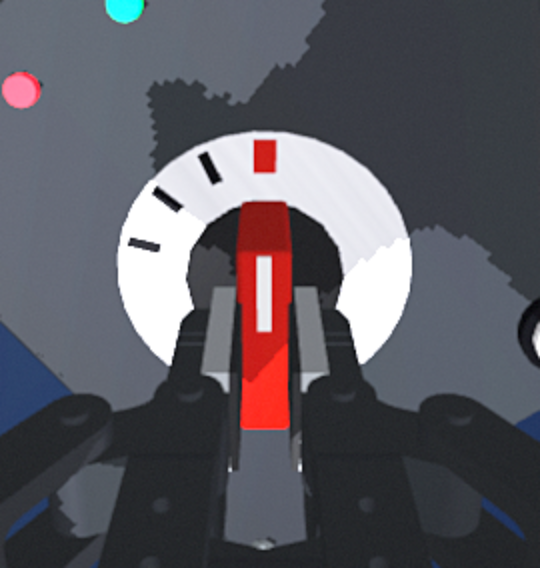

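The white line at (264,293) points at the red mark at (264,155), and the wrist torque shows the spring being held. I'll add 1° as margin against the stop.

move_arm(plan=[0,0,0,0,0,-1,2,0,0,0,0,0,0,2,0,0,0,0,0,0,2,0,0,0,0,0,0,2])

```text
time: 16.9
eef_pos: [0.5014, -0.1914, 0.0542]
tcp_rot: [0.889, -0.458, -0.001, -0.001]
contact_force: [-0.8, 6.3, 5.2]
opening: 0.116
finger_force: 60.8
```

```bash
python3 - <<'E'
from h import *
s=ctrl.get_state();x=R.from_quat(s['tcp_rot']).as_matrix()[:,0];print(s['time'],s['wrist_torque'],s['opening'],np.degrees(np.arctan2(x[1],x[0])))
order.sign_off()
E
```

```text
16.9 [1.09668483 0.35739077 0.14274603] 0.11568152408359918 -54.49799406291921
the job is handed in; nothing more can be done
```

I pulled the handbrake to its stop and eased it back to rest, then turned the ignition dial to the red start mark. The gripper was still holding it there when I handed the job in, at 16.9 s.

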